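# Find the ring's release notch by touch and unlock it

## Robot

A 6-joint arm with a two-finger parallel gripper is mounted at the origin on the work surface. World frame = base frame: x ahead of the robot, y to its left, z up, the work surface at z = 0. Lengths are in m, angles in rad, forces in N, time in s.
With the tool pointing down it reaches from about 0.325 to 0.775 m from the base axis. Payload 5.5 kg.
Tool frame: the origin (TCP) lies on the centre line of the jaws, within the pads' length; the fingertips stand 22 mm ahead of it and the grasp point (between the pads) lies 3 mm ahead of it; z points along the fingers, y is the direction in which the jaws open and shut (so a half turn about z gives the same grasp; the last joint's range is limited). The gripper opens to 88 mm and grips with 3 to 60 N. Pads are 20 mm wide; open, the fingers measure 115 mm over their backs; the gripper's body (75 mm by 178 mm) begins 61 mm behind the grasp point.
Start: joints at [1.091, 0.091, 1.231, -0, 1.82, -0.057], TCP at [0.246, 0.547, 0.208] pointing down, gripper open.
Joint ranges: [-2.87, 2.87], [-0.86, 2.18], [0.17, 2.46], [-1.51, 4.65], [0.06, 2.69], [-2.65, 2.65]. Speed limits (rad/s): [2.57, 2.57, 3.01, 3.14, 3.14, 3.14].

## Interface

Orientations are given as a rotation vector (axis times angle).
In Python, from workcell import goto, movel, goto_joints, gripper_open, grab, wait, solve_ik, read_state, get_image, get_calibration, PlanningError, job_done gives the robot as it stands. Calls block until the motion is done:
- goto(position, orientation): joint-space move of the TCP to a pose.
- movel(position, orientation=None, feed=0.15, guard=None): straight line of the TCP; orientation=None keeps the orientation; feed is the mean speed in m/s. With guard (N) it stops when the force on the tool has changed by that much, and returns True; else False.
- goto_joints(angles): joint-space move.
- gripper_open() and grab(effort=None): open the fingers fully, or close them until they stop; effort is the grip in N (None keeps the last).
- wait(seconds).
- solve_ik(position, orientation): joint angles nearest the present ones, or None.
- read_state(): the state.
- get_image(name): name is "scene" or "top" or "wrist"; returns the picture (384x512x3 uint8, red, green, blue); there is no depth.
- get_calibration(name): a dict with "fovy" (degrees; the focal length in pixels is half the picture's height over the tangent of half this angle, whatever the lens; pixels are square), "cx", "cy" (the principal point, pixels), "R" (3x3) and "t" (3): a world point X has camera coordinates R X + t; the wrist camera has in their place "mount" (4x4, takes a point from camera to tool coordinates, whose origin is the TCP and whose axes are the flange's). Camera axes: x right, y down, z forward; pixel columns grow to the right and rows downward; lengths in m; the calibration is good to about 2 mm. A picture is of the moment at which its call begins: read the wrist's pose just before it. get_calibration takes no time and is no camera call.
A pose or a line that the arm cannot do raises PlanningError and nothing moves.
- job_done(): hands the job in, once; it reports no verdict.
The state is a dict: "time": time; "q": joint angles; "qvel": joint speeds; "tau": joint torques, N m; "ee_pos": TCP position; "eef_rot": TCP orientation; "ft_force": force on the tool from outside, world axes, zero at the start; "wrist_torque": the same for the moment, N m; "grip_width": finger opening in m.
Only numpy, scipy, OpenCV 4.12 (cv2) and the standard library are available. Lean on these libraries where they do the work, as an engineer would, in place of code of your own. Each camera call takes 0.05 s, during which the arm holds its last target.

## Task

Unlock the analyser's outer ring so it can be taken off for cleaning. The release notch has stopped somewhere along the open front of its rim: set a fingertip on the rim at either end of the open stretch, beside the rear guard, and run it along the top of the rim until you find the notch, then press the catch inside it fully down and take the hand away. Pick nothing up, and leave the sample tubes and everything else on the bench where they are.

Things in the scene. Friction and masses are not known exactly. Their poses are not given: they have to be found in the camera images.
- sampler: White analyser sampler fixed on the bench; origin under the ring's axis at bench height, x axis to the back, z up. 'Front' is -x. Base 300 x 320 x 64 mm, the grey outer ring on top, a white head across the back (138 mm high, from 145 mm behind the axis) with a thin parked arm up to 260 mm high, 225 mm behind the axis.
- sampler_axis (a point): Ring axis, level with the rim's top (130 mm above the bench); axes as sampler. The rim's top is flat and level, radius 116 to 134 mm (middle 125). The braked ring does not turn; its angle differs every time and is not given. One notch is cut across the rim, 49 mm long along it; its middle lies anywhere within 55 degrees either side of the front. The catch is its floor.
- guard_mid (a point): Middle of the white guard over the back of the rim, 125 mm behind the axis, on its top, 12 mm above the rim. It covers the rim from 120 degrees round from the front on either side, out to radius 148 mm. The open stretch of rim runs from -120 to +120 degrees; its two ends, beside the guard, are the parts past 90 degrees, level with the axis or behind it. There is no notch there.
- hub_top (a point): Top of the knob on the ring's axis, 25 mm above the rim, 34 mm across. Round it, 66 mm from the axis, stand ten tube sleeves, mouths 14 mm below the rim top. Between them and the rim the ring is hollow, with small cups whose tops are 30 mm below the rim top.
- catch (a joint): Travel of the release catch in the notch, m: 0 = up (locked), 0.006 = fully down (unlocked). A ribbed key of the rim's grey plastic, 44 mm along the rim, 17 mm wide; its top is 10 mm below the rim top when up, 16 mm when down. It moves straight down, takes about 5 N to push, is stopped hard at the bottom and stays where it is left (no return spring).
- tube0_mid (a point): Middle of a loose capped sample tube (13 mm across, cap 16 mm, 80 mm long) standing upright in a sleeve of the sampler, its top 30 mm above the rim; leave it alone.
- tube1_mid (a point): Middle of a loose capped sample tube (13 mm across, cap 16 mm, 80 mm long) standing upright in a sleeve of the sampler, its top 30 mm above the rim; leave it alone.
- tube2_mid (a point): Middle of a loose capped sample tube (13 mm across, cap 16 mm, 80 mm long) standing upright in a sleeve of the sampler, its top 30 mm above the rim; leave it alone.
- tube3_mid (a point): Middle of a loose capped sample tube (13 mm across, cap 16 mm, 80 mm long) standing upright in a sleeve of the sampler, its top 30 mm above the rim; leave it alone.
- tube4_mid (a point): Middle of a loose capped sample tube (13 mm across, cap 16 mm, 80 mm long) standing upright in a sleeve of the sampler, its top 30 mm above the rim; leave it alone.
- reagent_mid (a point): Middle of a bystander: green bottle with white cap, 64 mm across, 130 mm high; leave it alone.
- specimen_mid (a point): Middle of a bystander: specimen jar, 60 mm across, 70 mm high; leave it alone.
- beaker_mid (a point): Middle of a bystander: glass beaker, 72 mm across, 90 mm high; leave it alone.
- pipette_mid (a point): Middle of a bystander: hand pipette lying on the bench, about 270 mm long along its x axis, 28 mm high; leave it alone.
- slidebox_mid (a point): Middle of a bystander: flat slide box, 104 x 184 mm, 38 mm high; leave it alone.

How it is judged:
On the way, in this order (a step that is already met when the one before it is completed fails the run):
1. a fingertip rests on the rim at either end of its open stretch (level with the ring's axis or behind it, beside the rear guard) (contact force between the fingers and ring above 0.3 N and x of the grasp point in the frame of sampler_axis above -0.02 m and value of joint catch below 0.002 m), for 0.05 s.
2. the fingertip, moving along the rim, touches the last bit of rim beside the notch, on either side ((contact force between the fingers and notch_lip_left above 0.3 N or contact force between the fingers and notch_lip_right above 0.3 N)), for 0.02 s.
3. the catch inside the notch is pressed fully down by a finger (value of joint catch above 0.005 m), for 0.1 s.
At the end, for the whole second after the job is handed in: The catch is down by more than 5 of its 6 mm; every sample tube still stands in its sleeve within 15 mm of where it began and tilted less than about 14 degrees; every other loose thing is within 20 mm of where it began (value of joint catch above 0.005 m and distance of each of tube0_mid, tube1_mid, tube2_mid, tube3_mid, tube4_mid from where it was at the start of the episode below 0.015 m and angle between each of tube0_mid, tube1_mid, tube2_mid, tube3_mid, tube4_mid's own z axis and vertical below 0.25 rad and distance of each of reagent_mid, specimen_mid, beaker_mid, pipette_mid, slidebox_mid from where it was at the start of the episode below 0.02 m); the robot touches nothing.
It fails at once if a sample tube is lifted, carried or knocked out of place (more than 15 mm) (distance of any of tube0_mid, tube1_mid, tube2_mid, tube3_mid, tube4_mid from where it was at the start of the episode above 0.015 m).
It fails at once if something standing or lying about the bench is lifted, carried or pushed away (more than 20 mm) (distance of any of reagent_mid, specimen_mid, beaker_mid, pipette_mid, slidebox_mid from where it was at the start of the episode above 0.02 m).
It also fails if it takes over 59 s, if anything falls off the work surface, if the arm or the gripper's body presses on something with over 40 N, if the wrist force passes 120 N, or if a joint passes its speed limit or range.

## Working session

There is one attempt and no reset: what is moved stays moved. The work goes in short steps, each a Python script; the robot and the scene stay as the last script left them, time stands still between calls to the robot, and variables do not carry over. Pictures are saved under pics/ and viewed, and the job is handed in when it is done.

```bash
mkdir -p pics; ls; python3 - <<'E'
from workcell import *
import cv2
s=read_state(); print(s)
for n in("scene","top","wrist"):
    cv2.imwrite(f"pics/{n}0.png",get_image(n)[:,:,::-1]); print(n,get_calibration(n))
E
```

```text
pics
{'time': 0.0, 'q': array([ 1.09129592e+00,  9.18179643e-02,  1.23184840e+00, -1.02882670e-05,
        1.81975871e+00, -5.66992481e-02]), 'qvel': array([ 0.00147095, -0.00034122, -0.00029721, -0.00108763, -0.00058305,
       -0.00093705]), 'tau': array([-1.30936176e-03, -4.46462202e+01, -4.06440568e+01,  6.95143011e-02,
        2.97777029e-02, -1.42967629e-04]), 'ee_pos': array([0.24605436, 0.54689443, 0.20705253]), 'eef_rot': array([-6.59102611e-01, -3.07118726e+00,  2.77925732e-03]), 'ft_force': array([-0.89243132, -0.32336314, -1.11657333]), 'wrist_torque': array([ 0.020111  ,  0.00827688, -0.0194177 ]), 'grip_width': 0.08761743055611}
scene {'fovy': 44.40618064976053, 'cx': 259.3874333522871, 'cy': 193.65456649435419, 'R': array([[ 0.61602387,  0.78750456,  0.01873919],
       [ 0.53259752, -0.39886008, -0.74649214],
       [-0.58039165,  0.46983742, -0.66513031]]), 't': array([-0.34585093, -0.21413398,  1.94880181])}
top {'fovy': 48.30118475577564, 'cx': 253.3644961821444, 'cy': 191.18882050065343, 'R': array([[ 0.02239161, -0.99974076, -0.00412579],
       [-0.98395963, -0.02130723, -0.17711423],
       [ 0.1769804 ,  0.00802548, -0.98418165]]), 't': array([-0.0081999 ,  0.55732041,  1.54233556])}
wrist {'fovy': 69.77416111316973, 'cx': 253.2021772811528, 'cy': 192.24939133541537, 'mount': array([[-2.35680661e-04, -9.58058185e-01, -2.86573654e-01,
         7.73799938e-02],
       [ 9.99999883e-01, -1.04809044e-04, -4.72016423e-04,
         1.28600796e-03],
       [ 4.22183687e-04, -2.86573731e-01,  9.58058098e-01,
        -1.77900554e-01],
       [ 0.00000000e+00,  0.00000000e+00,  0.00000000e+00,
         1.00000000e+00]])}
```

View pics/scene0.png

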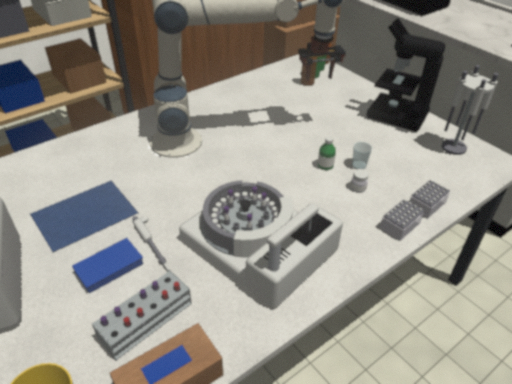

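View pics/top0.png

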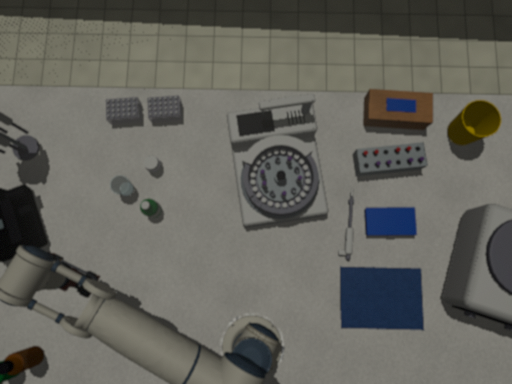

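View pics/wrist0.png

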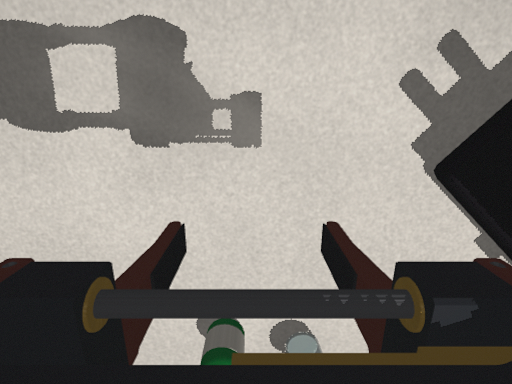

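The scene view shows the sampler near pixel (245,215) with its white head away from the robot. In the top view the ring is centred near (281,180). I'll enlarge the crop and estimate the axis and the heading of the sampler.

```bash
cat > h.py <<'E'
import numpy as np, cv2
from workcell import *
from scipy.spatial.transform import Rotation as Rn
def ray(name,uv,st=None):
    c=get_calibration(name); f=192/np.tan(np.radians(c["fovy"]/2))
    d=np.array([(uv[0]-c["cx"])/f,(uv[1]-c["cy"])/f,1.])
    if "mount" in c:
        R=Rn.from_rotvec(st["eef_rot"]).as_matrix(); M=c["mount"]
        return R@M[:3,3]+st["ee_pos"], R@M[:3,:3]@d
    return -c["R"].T@c["t"], c["R"].T@d
def on(name,uv,z,st=None):
    o,d=ray(name,uv,st); return o+d*(z-o[2])/d[2]
def proj(name,X,st=None):
    c=get_calibration(name); f=192/np.tan(np.radians(c["fovy"]/2))
    if "mount" in c:
        R=Rn.from_rotvec(st["eef_rot"]).as_matrix(); M=c["mount"]
        p=M[:3,:3].T@(R.T@(np.array(X)-st["ee_pos"])-M[:3,3])
    else: p=c["R"]@np.array(X)+c["t"]
    return np.array([p[0]/p[2]*f+c["cx"],p[1]/p[2]*f+c["cy"]])
E
python3 - <<'E'
from h import *
a=cv2.imread("pics/top0.png")[90:235,215:345]; cv2.imwrite("pics/topc.png",cv2.resize(a,None,fx=4,fy=4,interpolation=2))
a=cv2.imread("pics/scene0.png")[170:310,170:350]; cv2.imwrite("pics/scenec.png",cv2.resize(a,None,fx=4,fy=4,interpolation=2))
print(on("top",(281,180),.13))
E
```

```text
[ 0.58532263 -0.09357296  0.13      ]
```

View pics/topc.png

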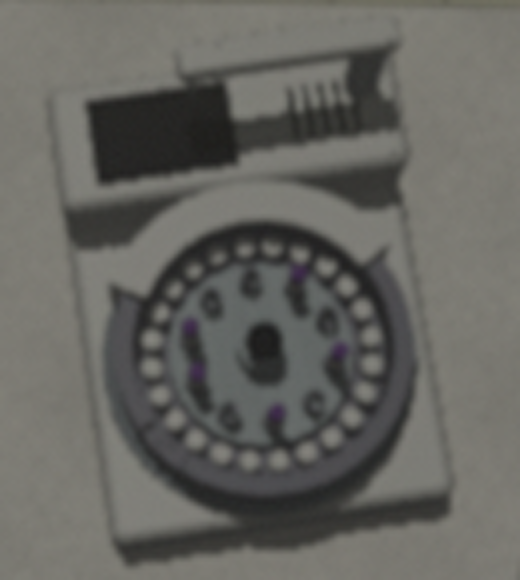

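View pics/scenec.png

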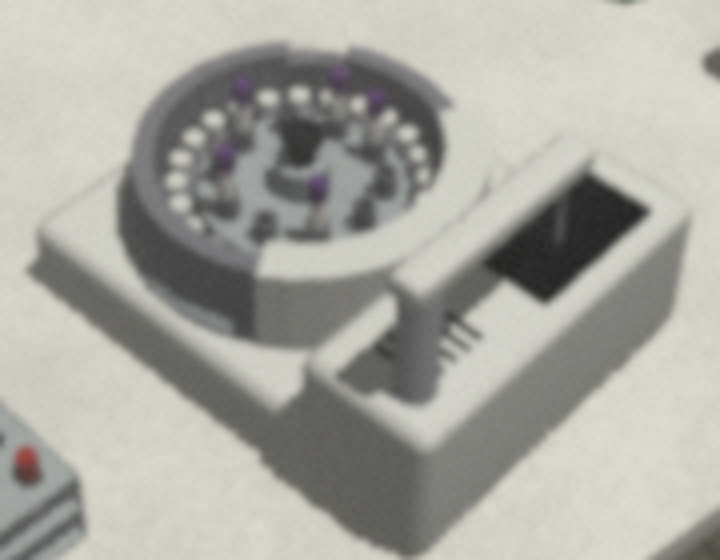

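The notch shows as a gap in the far rim edge near scene pixel (250,182). In the top view a dark line near crop (150,425) should be one of its edges. Next I'll close the gripper, move over the ring and look with the wrist camera.

```bash
python3 - <<'E'
from h import *
p=on("scene",(250,182.5),.13); print("notch~",p)
s=read_state(); grab(5)
movel([.246,.547,.33]); 
R0=np.array(s["eef_rot"])
def down(a): # tool x heading a, pointing down
    return Rn.from_matrix(np.array([[np.cos(a),np.sin(a),0],[np.sin(a),-np.cos(a),0],[0,0,-1]]).T.T).as_rotvec()
for z in(.42,.38,.34):
    q=solve_ik([.56,-.04,z],down(1.4)); print(z,q)
    if q is not None: goto([.56,-.04,z],down(1.4)); break
s=read_state(); im=get_image("wrist"); cv2.imwrite("pics/w1.png",im[:,:,::-1]); cv2.imwrite("pics/w1x.png",cv2.resize(im[:,:,::-1],(800,600)))
im=get_image("top"); cv2.imwrite("pics/top1.png",im[:,:,::-1])
np.savez("w1.npz",ee_pos=s["ee_pos"],eef_rot=s["eef_rot"]); print(s["time"],s["ee_pos"],s["grip_width"],s["ft_force"])
E
```

```text
notch~ [ 0.51176051 -0.00386392  0.13      ]
0.42 [-1.31904536e-01  1.50313841e-01  7.75663174e-01 -4.44089210e-16
  2.21561564e+00  3.88917909e-02]
4.8417 [ 0.5600646  -0.03918465  0.41988301] 0.00043500672403889523 [-0.35492428 -0.00978726  0.24068161]
```

View pics/w1x.png

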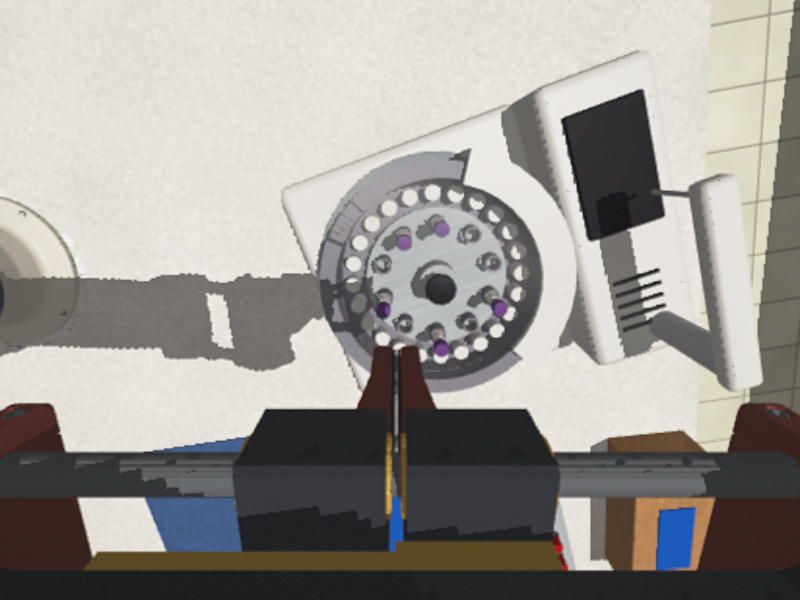

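The wrist view (800x600 copy) shows the ring centred near (430,275) and the ribbed catch in the notch near (346,223). The guard ends are at about (467,160) and (515,360). I'll enlarge it to get precise points.

```bash
python3 - <<'E'
from h import *
a=cv2.imread("pics/w1.png")[85:260,195:375]; cv2.imwrite("pics/w1c.png",cv2.resize(a,None,fx=4,fy=3.4286,interpolation=0) if 0 else cv2.resize(a,(720,700))[:600])
a=cv2.imread("pics/w1.png")[90:190,195:295]; cv2.imwrite("pics/w1d.png",cv2.resize(a,(600,600),interpolation=0))
E
```

```text
(no output)
```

View pics/w1d.png

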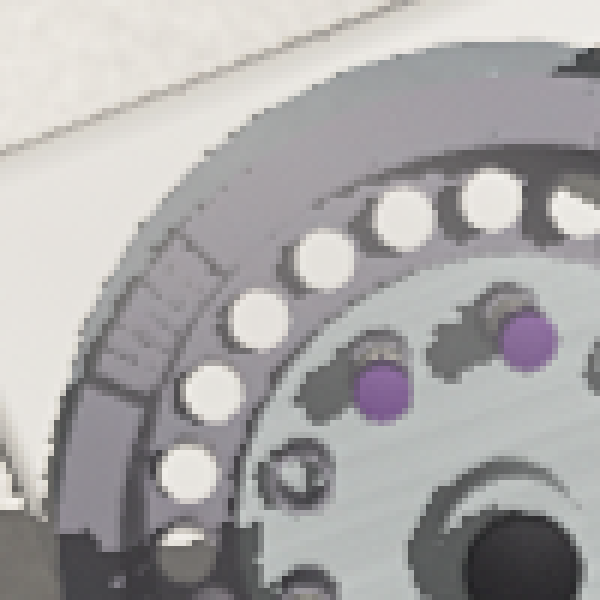

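View pics/w1c.png

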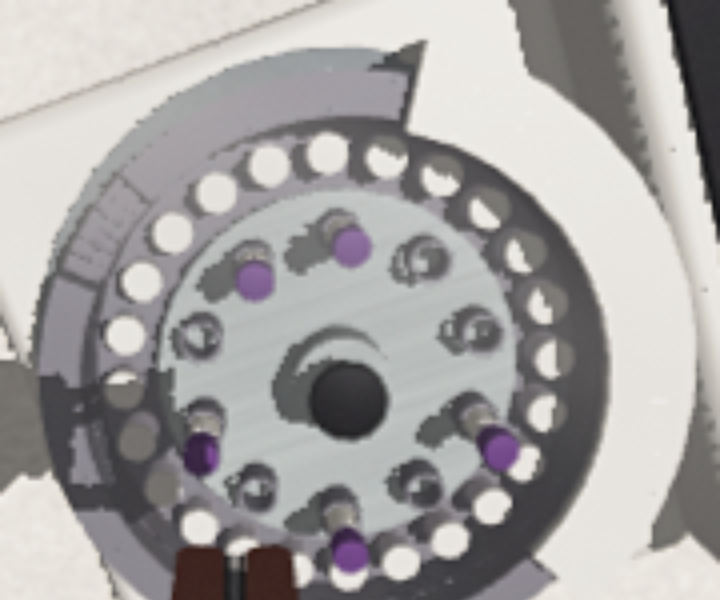

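```bash
python3 - <<'E'
from h import *
s=dict(np.load("w1.npz")); im=cv2.imread("pics/w1.png")
# knob top: dark disc
g=im.max(2); m=np.zeros_like(g); m[165:215,255:310]=(g[165:215,255:310]<70)
n,l,st,c=cv2.connectedComponentsWithStats(m); k=1+st[1:,4].argmax(); print(st[k],c[k])
ax=on("wrist",c[k],.155,s); print("axis via knob",ax)
d=lambda x,y,k=6,o=(195,90):(o[0]+x/k-.5+.5/1,o[1]+y/k)
cc=lambda x,y:(195+x/4,85+y/4)
def rep(n,uv,z=.13):
    p=on("wrist",uv,z,s)-ax; print(n,p[:2].round(4),"r",np.hypot(*p[:2]).round(4),"ang",np.degrees(np.arctan2(p[1],p[0])).round(1))
rep("lipA out",d(180,230));rep("lipA in",d(230,275));rep("lipB out",d(88,378));rep("lipB in",d(152,398))
rep("guardL out",cc(425,40),.142);rep("guardL in",cc(405,130),.142);rep("guardR out",cc(555,577),.142);rep("guardR in",cc(530,557),.142)
rep("rim top blue out",d(500,43));rep("rim top lilac",d(500,85));rep("rim in",d(500,145)); rep("rim left out",d(60,480)); rep("rim left in",d(135,480))
cor=[on("wrist",(x*.64,y*.64),.064,s)[:2] for x,y in((283,190),(505,105))]; v=cor[1]-cor[0]; print(cor,np.degrees(np.arctan2(v[1],v[0])))
print("scene notch",np.degrees(np.arctan2(*(on("scene",(250,182.5),.13)-ax)[[1,0]])))
E
```

```text
[272 175  19  20 290] [281.27931034 184.57586207]
axis via knob [ 0.60095525 -0.08636773  0.155     ]
lipA out [-0.077   0.1043] r 0.1297 ang 126.4
lipA in [-0.0657  0.0899] r 0.1114 ang 126.2
lipB out [-0.1108  0.0685] r 0.1303 ang 148.3
lipB in [-0.0941  0.0599] r 0.1115 ang 147.5
guardL out [0.0518 0.1346] r 0.1442 ang 69.0
guardL in [0.0399 0.1022] r 0.1097 ang 68.7
guardR out [ 0.0822 -0.1021] r 0.1311 ang -51.2
guardR in [ 0.072  -0.0905] r 0.1156 ang -51.5
rim top blue out [0.0171 0.1378] r 0.1388 ang 82.9
rim top lilac [0.0156 0.1272] r 0.1281 ang 83.0
rim in [0.0134 0.1118] r 0.1126 ang 83.2
rim left out [-0.1251  0.0411] r 0.1317 ang 161.8
rim left in [-0.1037  0.0374] r 0.1103 ang 160.2
[array([0.43784291, 0.04096799]), array([0.71011139, 0.08966754])] 10.141021558342834
scene notch 137.23163188796607
```

Guard ends at 69° and −51° are 120° apart as required, which puts sampler yaw at about 9.5°. The notch is at world angle about 137°. Its radii come out about 4 mm short, so the axis taken from the knob needs a small shift. A second wrist view from another side should settle it.

```bash
cat >> h.py <<'E'
def down(a):
    return Rn.from_matrix(np.array([[np.cos(a),np.sin(a),0],[np.sin(a),-np.cos(a),0],[0,0,-1]])).as_rotvec()
E
python3 - <<'E'
from h import *
goto([.633,-.056,.36],down(np.radians(47)))
s=read_state(); im=get_image("wrist")[:,:,::-1]; cv2.imwrite("pics/w2.png",im)
np.savez("w2.npz",ee_pos=s["ee_pos"],eef_rot=s["eef_rot"]); print(s["time"],s["ee_pos"],s["ft_force"],s["q"])
cv2.imwrite("pics/w2x.png",cv2.resize(im,(800,600),interpolation=0))
E
```

```text
5.5417 [ 0.63278709 -0.05556583  0.36001166] [ 0.58737888 -0.30107248  1.57029962] [-1.41174219e-01  2.94493034e-01  7.24812703e-01  7.66808697e-05
  2.12313746e+00  6.06112575e-01]
```

View pics/w2x.png

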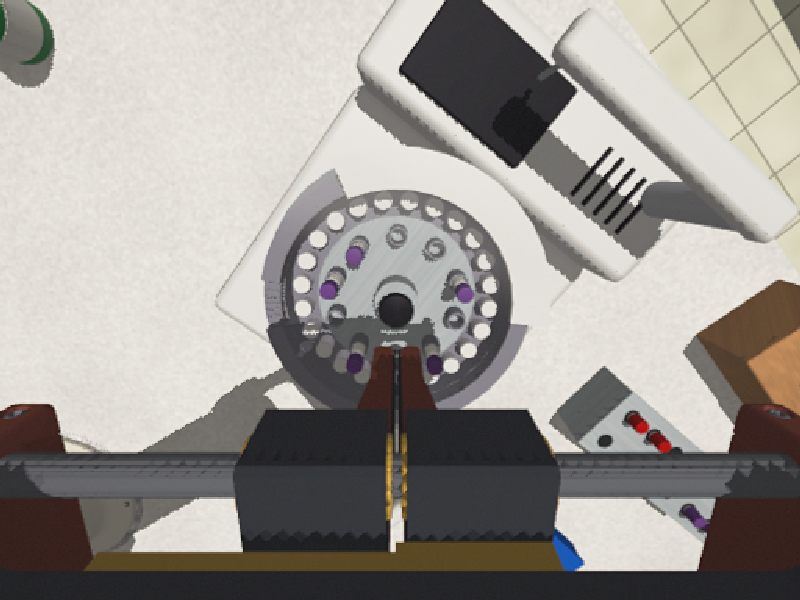

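```bash
python3 - <<'E'
from h import *
a=cv2.imread("pics/w2.png")[100:250,165:345]; cv2.imwrite("pics/w2c.png",cv2.resize(a,(720,600),interpolation=0))
E
```

```text
(no output)
```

View pics/w2c.png

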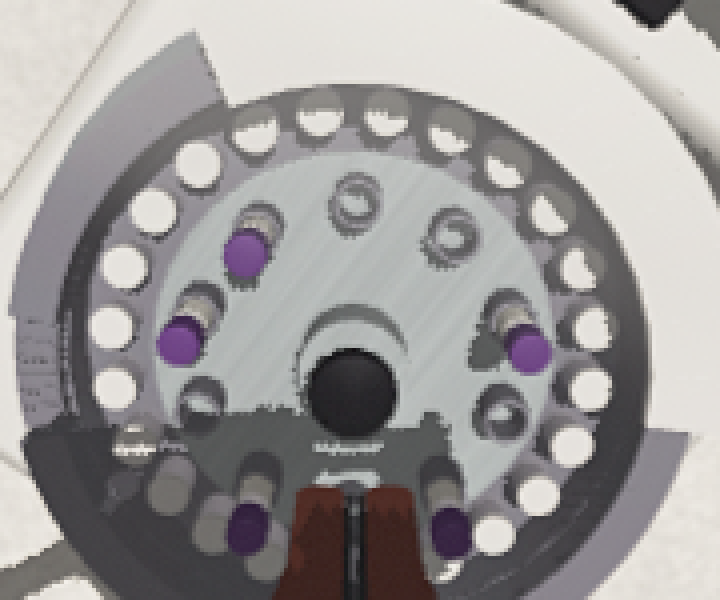

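```bash
python3 - <<'E'
from h import *
from scipy.optimize import least_squares
s1=dict(np.load("w1.npz"));s2=dict(np.load("w2.npz"))
c1=lambda x,y:on("wrist",(195+x/6,90+y/6),.13,s1)[:2]
c2=lambda x,y,z=.13:on("wrist",(165+x/4,100+y/4),z,s2)[:2]
I2=np.array([c2(*p) for p in((228,105),(150,165),(100,225),(65,300))])
O2=np.array([c2(*p) for p in((12,310),(60,150),(110,95),(30,235))])
I1=np.array([c1(*p) for p in((230,275),(152,398),(500,145),(137,480))])
O1=np.array([c1(*p) for p in((500,43),(180,155),(88,378),(60,480))])
for n,i,o in(("w1",I1,O1),("w2",I2,O2),("all",np.r_[I1,I2],np.r_[O1,O2])):
    f=lambda c:np.r_[np.hypot(*(i-c).T)-.116,np.hypot(*(o-c).T)-.134]
    r=least_squares(f,[.6,-.09]); print(n,r.x,(r.fun*1e3).round(1))
ax=r.x
im=cv2.imread("pics/w2.png");g=im.max(2);m=np.zeros_like(g);m[180:212,238:268]=g[180:212,238:268]<60
n,l,st,c=cv2.connectedComponentsWithStats(m);k=1+st[1:,4].argmax();print("knob",st[k],on("wrist",c[k],.155,s2))
for z in (.130,.142):
  print("guardends",[np.degrees(np.arctan2(*(p-ax)[::-1])).round(1) for p in(c2(195,33,z),c2(228,103,z),c2(645,430,z),c2(690,432,z))])
for n,p in (("A",c2(12,315)),("A",c2(60,315)),("B",c2(25,430)),("B",c2(80,428)),("A1",c1(180,230)),("A1",c1(230,275)),("B1",c1(88,378)),("B1",c1(152,398))):
    v=p-ax;print(n,p,np.hypot(*v).round(4),np.degrees(np.arctan2(v[1],v[0])).round(1))
E
```

```text
w1 [ 0.60502123 -0.0832439 ] [-3.6 -1.7 -6.2 -2.7  2.1 10.3 -0.9  1.3]
w2 [ 0.60299599 -0.09083006] [-2.5 -4.3 -3.2 -1.  -0.   5.3  5.1  0.2]
all [ 0.60287219 -0.08849235] [-0.8 -0.8 -0.7 -3.  -4.6 -6.6 -5.5 -3.   7.5 13.6 -0.1  0.9 -2.   2.9
  2.8 -2. ]
knob [242 187  22  23 384] [ 0.60324724 -0.08703528  0.155     ]
guardends [np.float64(70.8), np.float64(70.7), np.float64(-53.8), np.float64(-52.7)]
guardends [np.float64(70.2), np.float64(69.9), np.float64(-52.0), np.float64(-51.2)]
A [0.52419041 0.01723244] 0.1318 126.7
A [0.53761238 0.00479619] 0.1138 125.0
B [ 0.49326824 -0.017558  ] 0.1306 147.1
B [ 0.50974998 -0.03168892] 0.1091 148.6
A1 [0.52341988 0.0187789 ] 0.1335 126.5
A1 [0.53472709 0.00443433] 0.1152 126.3
B1 [ 0.48961803 -0.01698153] 0.1339 147.7
B1 [ 0.50634809 -0.02562312] 0.1152 146.9
```

The axis comes out at about (0.603, −0.088) and sampler yaw at about 9°. The notch is at world angle 137°, with lips at about 126° and 148°; the expected span is 22.5°. The nearer end is the +y one, so I'll touch down at 90° (sampler x about +0.02).

```bash
cat >> h.py <<'E'
AX=np.array([.603,-.088]); OR=down(np.radians(47))
def P(a,z,r=.125):
    a=np.radians(a); return [AX[0]+r*np.cos(a),AX[1]+r*np.sin(a),z]
def show(t=""):
    s=read_state(); v=s["ee_pos"][:2]-AX
    print(t,round(s["time"],2),"z",s["ee_pos"][2].round(4),"r",np.hypot(*v).round(4),"ang",np.degrees(np.arctan2(v[1],v[0])).round(1),"F",s["ft_force"].round(1)); return s
E
python3 - <<'E'
from h import *
goto(P(90,.30),OR); goto(P(90,.18),OR); wait(.3); show()
print(movel(P(90,.144),feed=.02,guard=3)); show(); wait(.2); show()
cv2.imwrite("pics/s1.png",cv2.resize(get_image("scene")[150:290,150:330,::-1],(720,560)))
E
```

```text
6.97 z 0.1823 r 0.1249 ang 89.6 F [ 0.2 -0.  -0.4]
False
 8.93 z 0.1441 r 0.125 ang 90.0 F [ 0.6 -0.6  0.4]
 9.12 z 0.1441 r 0.125 ang 90.0 F [-0.6  0.2  0.3]
```

View pics/s1.png

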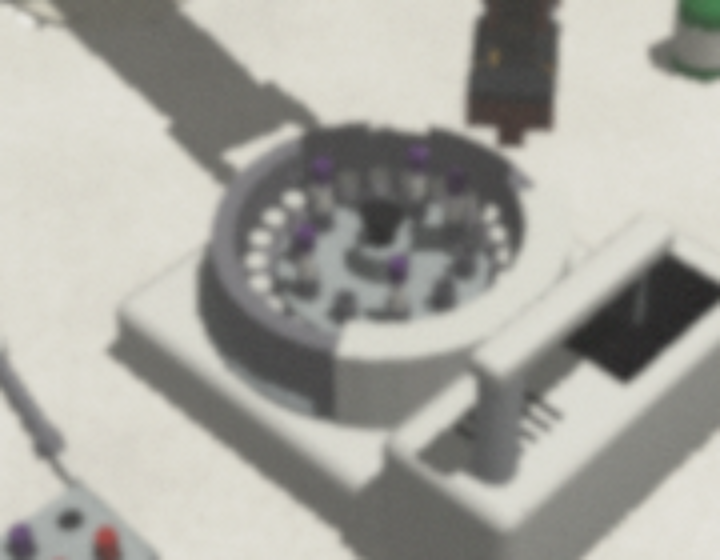

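No contact at TCP z=0.144, and in the scene crop the fingertip (510,140) looks behind (outside) the far rim. I'll check this against the projection.

```bash
python3 - <<'E'
from h import *
s=read_state(); T=s["ee_pos"]; print(T)
k=lambda p:(4*(p-[150,150])).round(0)
print("tip",k(proj("scene",T+[0,0,-.022])),"tip z.15",k(proj("scene",[T[0],T[1],.15])))
for r in(.116,.134): print(r,[k(proj("scene",P(a,.13,r))).tolist() for a in(70,90,126,148,180,225,270,305)])
print("knob",k(proj("scene",[*AX,.155])), "guard", k(proj("scene",P(-51,.142,.148))))
im=get_image("wrist")[:,:,::-1]; cv2.imwrite("pics/w3.png",im); cv2.imwrite("pics/w3x.png",cv2.resize(im,(800,600)))
E
```

```text
[0.60303735 0.03698809 0.14405373]
tip [507. 176.] tip z.15 [509. 150.]
0.116 [[524.0, 203.0], [499.0, 173.0], [426.0, 140.0], [373.0, 136.0], [300.0, 154.0], [239.0, 218.0], [261.0, 296.0], [336.0, 335.0]]
0.134 [[545.0, 199.0], [516.0, 164.0], [432.0, 126.0], [371.0, 122.0], [287.0, 143.0], [216.0, 216.0], [241.0, 306.0], [328.0, 352.0]]
knob [385. 209.] guard [334. 357.]
```

View pics/w3x.png

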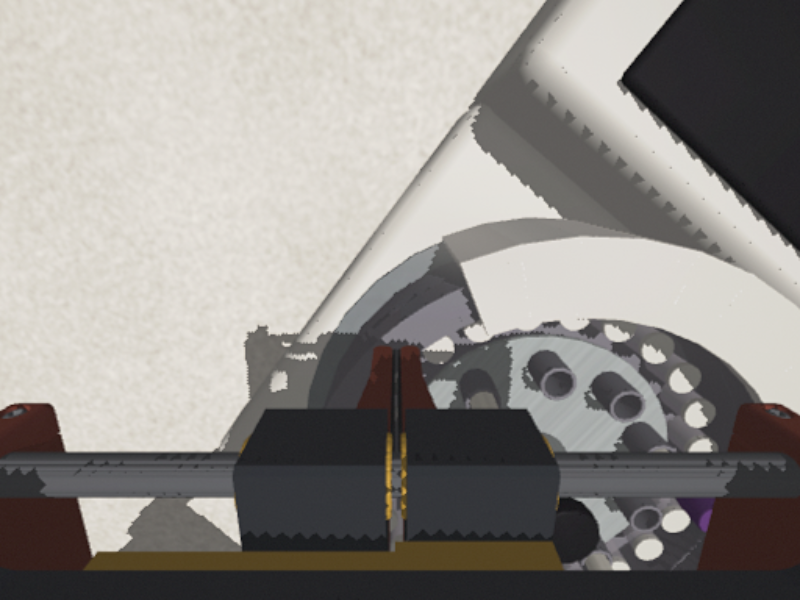

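```bash
python3 - <<'E'
from h import *
a=get_image("scene")[:,:,::-1]; cv2.imwrite("pics/s2.png",cv2.resize(a[120:230,200:330],(780,600),interpolation=cv2.INTER_CUBIC)[:600])
s=read_state()
c=get_calibration("scene");print("cam",-c["R"].T@c["t"])
for z in(0,.011,.022): print(z,proj("wrist",s["ee_pos"]+[0,0,-z],s)*800/512)
k=lambda p:((p-[200,120])*[6,600/110]).round(0)
for z in (.12,.13,.15,.2,.25): print(z,k(proj("scene",[*s["ee_pos"][:2],z])))
E
```

```text
cam [ 1.45816795 -0.72867034  1.14283879]
0 [393.57285839 358.24723386]
0.011 [393.67861652 348.60017838]
0.022 [393.77398907 339.90047637]
0.12 [461. 406.]
0.13 [462. 394.]
0.15 [463. 368.]
0.2 [468. 303.]
0.25 [472. 235.]
```

View pics/s2.png

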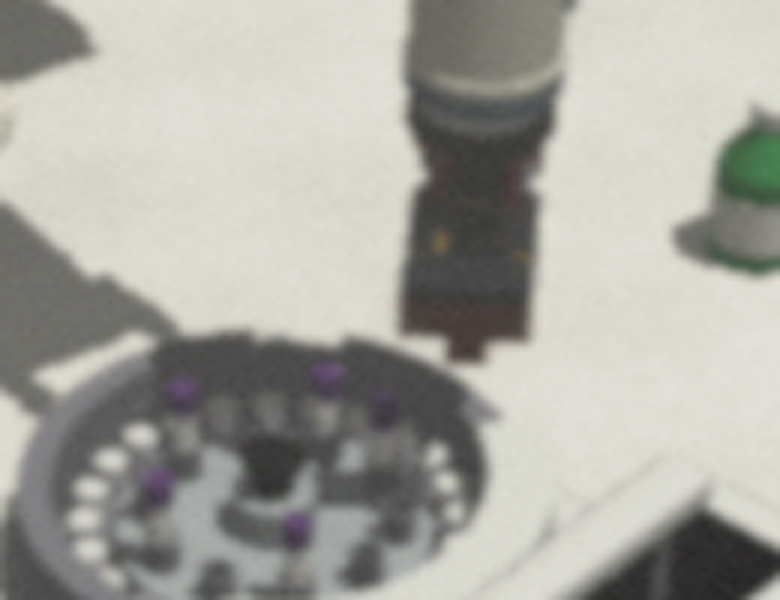

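The scene view puts the visible fingertip about 25 mm above where the state says it is. Stereo from the two wrist views will give the rim height relative to the TCP.

```bash
python3 - <<'E'
from h import *
s1=dict(np.load("w1.npz"));s2=dict(np.load("w2.npz"))
def tri(rs):
    A=[];b=[]
    for o,d in rs:
        d=d/np.linalg.norm(d);M=np.eye(3)-np.outer(d,d);A.append(M);b.append(M@o)
    return np.linalg.lstsq(np.vstack(A),np.hstack(b),rcond=None)[0].round(4)
w1=lambda x,y:(195+x/6,90+y/6); w2=lambda x,y:(165+x/4,100+y/4)
for n,a,b in(("Ao",w1(180,230),w2(18,315)),("Ai",w1(230,275),w2(62,315)),("Bo",w1(88,378),w2(25,428)),("Bi",w1(152,398),w2(80,428))):
    print(n,tri([ray("wrist",a,s1),ray("wrist",b,s2)]))
im=cv2.imread("pics/w2.png");g=im.max(2);m=np.zeros_like(g);m[180:212,238:268]=g[180:212,238:268]<60
n,l,st,c=cv2.connectedComponentsWithStats(m);k=1+st[1:,4].argmax()
print("knob",tri([ray("wrist",(281.3,184.6),s1),ray("wrist",c[k],s2)]))
# guard corner left (w1c (425,40)), w2c(195,33)
print("guard corner",tri([ray("wrist",(195+425/4,85+10),s1),ray("wrist",w2(195,33),s2)]))
# knob & caps: scene/top
print("scene+top knob",tri([ray("scene",(150+383/4,150+205/4)),ray("top",(215+264/4,90+335/4))]))
for t in("top","scene"): print(t,[(round(z,2),on(t,{"top":(215+264/4,90+335/4),"scene":(150+383/4,150+208/4)}[t],z).round(3)) for z in(.13,.155)])
# tip visible in scene
s=read_state(); print("tip via scene",on("scene",(200+467/6,120+360/5.4545),.155),s["ee_pos"],on("scene",(200+467/6,120+360/5.4545),.122))
E
```

```text
Ao [0.5219 0.0172 0.1193]
Ai [0.5339 0.004  0.1186]
Bo [ 0.4873 -0.0181  0.1165]
Bi [ 0.5035 -0.0304  0.1142]
knob [ 0.601  -0.089   0.1445]
guard corner [0.6508 0.0451 0.1435]
scene+top knob [ 0.6021 -0.0906  0.1596]
top [(0.13, array([ 0.608, -0.093,  0.13 ])), (0.15, array([ 0.602, -0.092,  0.155]))]
scene [(0.13, array([ 0.58 , -0.072,  0.13 ])), (0.15, array([ 0.601, -0.089,  0.155]))]
tip via scene [0.6026181  0.03950063 0.155     ] [0.60300867 0.03701615 0.14401866] [0.57403738 0.06516235 0.122     ]
```

Wrist stereo puts the rim at about z=0.118 and the knob at 0.1445 in tool-reckoned coordinates, both some 11 mm below nominal. Fixed-camera rays agree with the nominal heights. So the arm's z reading seems to run low, and the guarded descent can continue further.

```bash
sed -i 's/AX=np.array(.*);/AX=np.array([.602,-.089]);/' h.py; python3 - <<'E'
from h import *
print(movel(P(90,.112),feed=.015,guard=3)); show(); wait(.15); show()
s=read_state()
im=get_image("wrist")[:,:,::-1]; cv2.imwrite("pics/w4x.png",cv2.resize(im,(800,600)))
a=get_image("scene")[:,:,::-1]; cv2.imwrite("pics/s3.png",cv2.resize(a[120:230,200:330],(780,600),interpolation=cv2.INTER_CUBIC)[:600])
E
```

```text
True
 10.93 z 0.1159 r 0.1251 ang 89.9 F [-0.2 -0.8  4.4]
 11.08 z 0.1159 r 0.1251 ang 89.9 F [-0.1  0.5  5.8]
```

View pics/w4x.png

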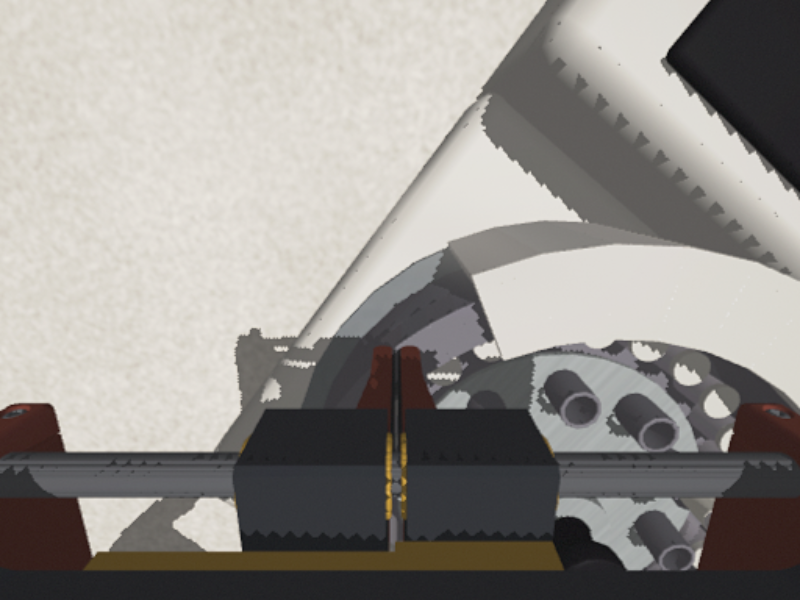

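View pics/s3.png

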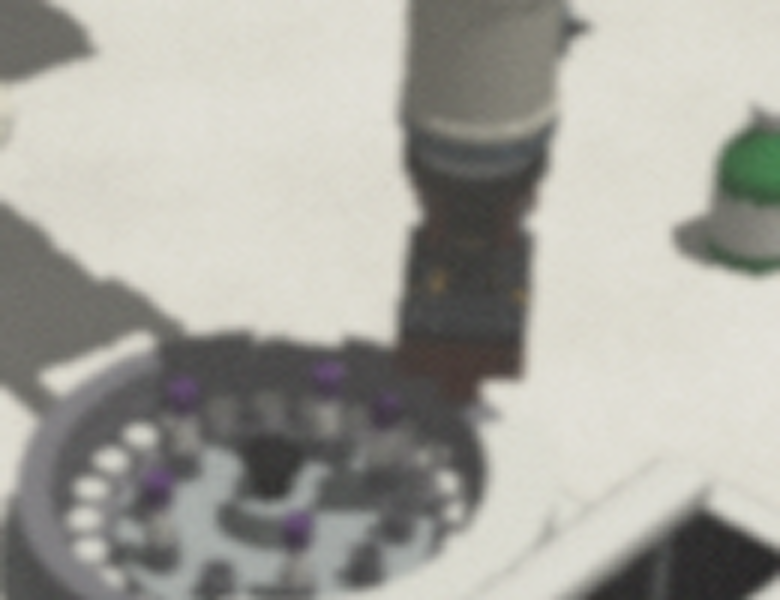

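The scene view now shows the fingertip on the rim top at (462,400), against a predicted rim point of (462,394). Fz is about 5 N. I'll slide toward the notch, keeping the force around 4 N.

```bash
python3 - <<'E'
from h import *
z=.1159
for a in range(93,130,3):
    g=movel(P(a,z),feed=.04,guard=20); s=show(g); f=s["ft_force"][2]
    if g: break
    if a<112:
        if f<2.5: z-=.0004
        if f>8: z+=.0003
    elif f<1.0: print("drop?"); break
E
```

```text
False 11.49 z 0.1159 r 0.125 ang 93.3 F [-2.2 -0.3  3.4]
False 11.81 z 0.1159 r 0.125 ang 96.2 F [-0.8 -0.1  2.9]
False 12.12 z 0.1159 r 0.125 ang 99.2 F [-2.  -0.7  2.9]
False 12.44 z 0.1159 r 0.125 ang 102.3 F [-2.   0.1  2.2]
False 12.76 z 0.1159 r 0.125 ang 105.1 F [0.  0.  4.7]
False 13.07 z 0.1158 r 0.125 ang 108.1 F [0.4 0.3 5.8]
False 13.39 z 0.1159 r 0.125 ang 111.1 F [0.5 0.4 5.8]
False 13.71 z 0.1158 r 0.125 ang 114.1 F [1.1 0.7 5.9]
False 14.03 z 0.1159 r 0.125 ang 117.0 F [0.5 0.8 6. ]
False 14.34 z 0.1158 r 0.125 ang 120.0 F [0.6 0.9 5. ]
False 14.66 z 0.1158 r 0.125 ang 123.0 F [0.8 0.3 5.9]
False 14.97 z 0.1159 r 0.1251 ang 126.0 F [0.8 0.5 6.3]
False 15.29 z 0.1157 r 0.1251 ang 129.0 F [0.3 1.3 6.6]
```

```bash
python3 - <<'E'
from h import *
z=.1157
for a in np.arange(130,139,1.):
    g=movel(P(a,z),feed=.02,guard=15); s=show(g)
    if s["ft_force"][2]<1.5: break
im=get_image("wrist")[:,:,::-1]; cv2.imwrite("pics/w5x.png",cv2.resize(im,(800,600)))
E
```

```text
False 15.55 z 0.1157 r 0.1252 ang 130.0 F [0.1 0.8 4.8]
False 15.81 z 0.1155 r 0.1251 ang 131.0 F [1.5 2.2 4.9]
False 16.07 z 0.1151 r 0.1252 ang 132.3 F [0.9 0.9 0.9]
```

View pics/w5x.png

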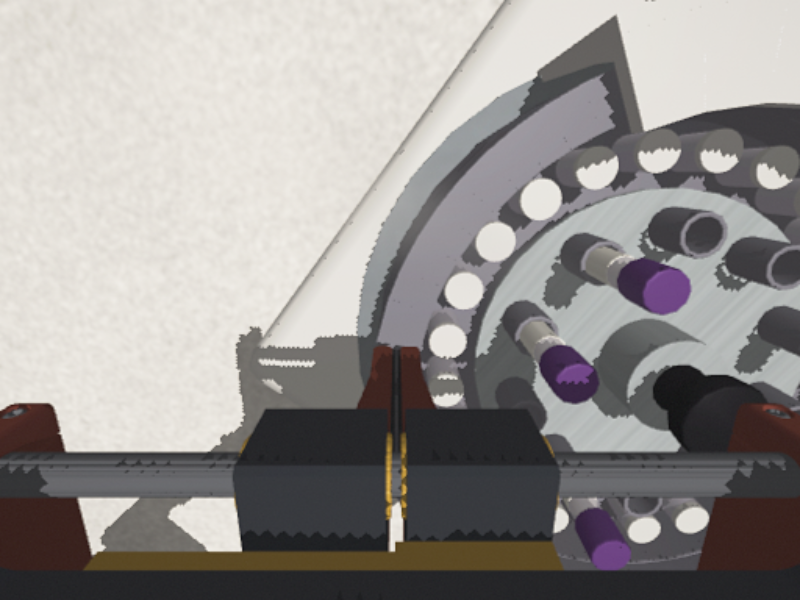

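The force dropped from about 5 N to 1 N at 132.3°, which fits a trailing edge leaving a lip near 127°. The notch middle is therefore about 138°. I'll go there and press with a force guard.

```bash
python3 - <<'E'
from h import *
print(movel(P(138,.1155),feed=.02,guard=15)); show()
print(movel(P(138,.108),feed=.02,guard=10)); show()
for z in np.arange(.107,.096,-.001):
    g=movel(P(138,z),feed=.01,guard=22); s=show(g)
    if g or s["ft_force"][2]>28: break
wait(.3); show()
E
```

```text
False
 16.93 z 0.1155 r 0.125 ang 138.0 F [-0.1 -0.4  0.1]
False
 17.45 z 0.1078 r 0.1251 ang 138.0 F [ 0.4 -0.5 -0.2]
False 17.7 z 0.107 r 0.125 ang 138.0 F [-0.1  1.4 -0. ]
False 17.95 z 0.106 r 0.125 ang 138.0 F [-0.3  0.4  0.2]
False 18.2 z 0.1054 r 0.1249 ang 138.0 F [-0.4 -0.   2.6]
False 18.45 z 0.1044 r 0.1249 ang 138.0 F [-1.6 -0.3  3.5]
False 18.7 z 0.1031 r 0.1249 ang 138.0 F [-1.5  0.8  4.2]
False 18.95 z 0.102 r 0.125 ang 138.0 F [-0.9  0.8  5.1]
False 19.2 z 0.1009 r 0.125 ang 138.0 F [-0.5 -0.2  4.2]
False 19.45 z 0.0999 r 0.125 ang 138.0 F [-0.4  0.4  3.5]
False 19.7 z 0.0997 r 0.1249 ang 138.0 F [-1.9  0.1  6.9]
False 19.95 z 0.0995 r 0.1249 ang 137.9 F [-4.   0.9 11.3]
False 20.2 z 0.0994 r 0.1249 ang 137.9 F [-5.2  0.9 14.2]
 20.5 z 0.0994 r 0.1249 ang 137.9 F [-5.6  0.7 15.2]
```

The catch was touched at z≈0.1055, took about 4–5 N over 6 mm of travel, and reached a hard stop at 0.0995. I'll retract straight up and check.

```bash
python3 - <<'E'
from h import *
movel(P(138,.20),feed=.08); movel(P(138,.30)); goto([.56,-.04,.42],down(1.4)); wait(.5); show()
im=get_image("wrist")[:,:,::-1]; cv2.imwrite("pics/w6.png",im)
b=cv2.imread("pics/w1.png"); f=lambda i:cv2.resize(i[85:260,195:375],(390,380),interpolation=0)
cv2.imwrite("pics/cmp.png",np.hstack([f(b),f(im)]))
t0=cv2.imread("pics/w1.png");print(read_state()["ee_pos"])
E
```

```text
23.92 z 0.42 r 0.0647 ang 130.7 F [ 0.5 -0.   0.1]
[ 0.55988515 -0.03993098  0.42004414]
```

View pics/cmp.png

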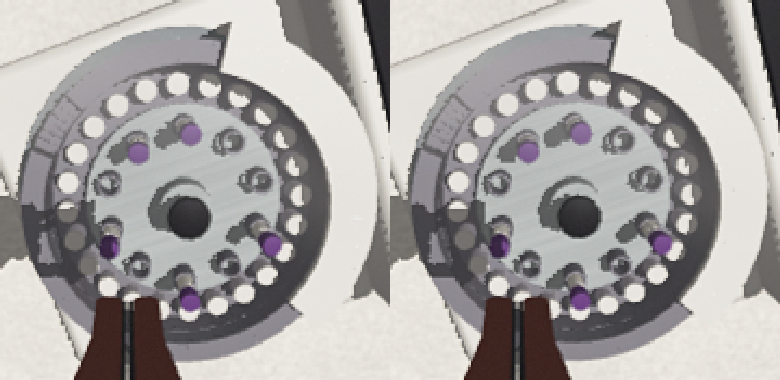

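The before and after views match: all five purple caps are in the same places, and the only change is in the notch (near (445,125) in the right half), where the catch sits lower. Handing in.

```bash
python3 -c "
from h import *
show(); job_done()"
```

```text
23.97 z 0.42 r 0.0647 ang 130.6 F [ 0.1 -0.5  0.2]
the job is handed in; nothing more can be done
```

The catch in the notch is pressed fully down, and I handed the job in at about 24 s with the hand clear of the ring.

**What I did:** I set the closed fingertips on the rim at its left end, about 100° round from the front, with about 5 N. I slid them along the rim until the force fell off at the notch lip, 132° in world angle against a camera estimate of 127° plus half a finger. I then centred at 138° and pressed.

**Last checks:**
- **Catch:** it took about 4–5 N over 6 mm of travel, then hit a hard stop, where I pressed with about 15 N.
- **Tubes:** before and after wrist pictures from the same pose show all five caps in the same places.
- **Hand:** the wrist force reads about zero.
- **Other bench items:** I made no before/after comparison of the bottle, jar, beaker, pipette or slide box. The arm met no contact away from the ring and the catch.

**What disagreed:** The rim was reached at TCP z = 0.116 m instead of the expected 0.152 m. The pictures only partly explained this: wrist stereo put the rim about 11 mm low, and the scene camera showed the fingertip well above where the state put it. I relied on guarded contact and the scene view, which showed the tip on the rim, and did not find the cause.

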